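Dress the display plinth and close its glass cover

TASK

Put these finished figures on show: of the three turned wooden risers, set the one that fits the plinth's round recess down into it (not too wide to go in, nor so narrow that it slides about), stand the red figure on top of the riser, the yellow figure on the green felt pad to its left and the grey-green figure on the pad to its right, left and right as you see them facing the brass plate on the plinth's front. Then lower the brass-edged glass cover over all three until it sits flat on the plinth's foot with the raised step inside it; set it down gently rather than dropping it, do not let it touch the figures, and knock no figure over. Leave the two other risers on the table, and do not disturb the orange paint pot and the blue-lidded pot.

Things in the scene. Friction and masses are not known exactly. Their poses are not given: they have to be found in the camera images.
- plinth: Fixed display plinth. Dark foot 92 (x) by 158 (y) mm, top (ledge) 14 mm high; brass plate on its front, -x. Pale step on it 48 (x) by 112 (y) mm, top 22 mm high, with a round recess in its middle, 38 mm across, floor 14 mm high, and flat green felt pads 30 mm across at y = +38 mm (left) and y = -38 mm (right). Origin: underside centre, on the table, below the recess; z up; yaw within 0.35 of facing the robot
- cover_center (a point): Clear box cover with brass edges, open below, standing on its rim: outside 63 (x) by 127 (y) by 96 mm high, walls and top 2.5 mm, so 5 mm clear of the plinth's step all round when centred. 0.16 kg. Grip it from above across the 63 mm, on the long walls near the top. Point at its centre, 48 mm above the rim; axes along its sides, z up; either way round on the plinth will do
- red_figure_center (a point): Red-coated spearman, miniature on a round black base 25 mm across, 3 mm thick; 47 mm tall in all. It is solid and about 20 mm across from 5 to 25 mm up: grip it there, above the base, any way round. Point on its axis, half-way up (23.5 mm above its underside); its z axis is up when it stands
- yellow_figure_center (a point): Yellow-ochre shield bearer, miniature on a round black base 25 mm across, 3 mm thick; 37 mm tall in all. It is solid and about 21 mm across from 5 to 25 mm up: grip it there, above the base, any way round. Point on its axis, half-way up (18.5 mm above its underside); its z axis is up when it stands
- green_figure_center (a point): Grey-green spearman, miniature on a round black base 25 mm across, 3 mm thick; 49 mm tall in all. It is solid and about 20 mm across from 5 to 25 mm up: grip it there, above the base, any way round. Point on its axis, half-way up (24.5 mm above its underside); its z axis is up when it stands
- small_riser_center (a point): Small pale turned wooden riser (solid round drum, flat top), 26 mm in diameter, 30 mm high, the lowest 5 mm of its side tapered in to 20 mm. Point at its centre, 15 mm above its underside
- medium_riser_center (a point): Medium-sized mid-brown turned wooden riser (solid round drum, flat top), 34 mm in diameter, 30 mm high, the lowest 5 mm of its side tapered in to 28 mm. Point at its centre, 15 mm above its underside
- large_riser_center (a point): Large dark turned wooden riser (solid round drum, flat top), 44 mm in diameter, 30 mm high, the lowest 5 mm of its side tapered in to 38 mm. Point at its centre, 15 mm above its underside
- orange_pot: Bystander: orange flip-top paint pot, 35 x 31 mm, 40 mm tall, behind the work. Origin at the centre of its underside
- blue_pot: Bystander: dark green flip-top paint pot with a light blue lid, 35 x 31 mm, 40 mm tall, behind the work. Origin at the centre of its underside
Things that resemble listed ones, but are neither listed nor needed, are in the scene too. What is shaped like the part that bears medium_riser_center but pink is not meant.

How it is judged:
By the outcome, as a careful person would: the job done as asked, in the order asked, and still so for the second after the job is handed in, with the robot touching nothing.
It also fails if it takes over 120 s, if anything falls off the work surface, if the arm or the gripper's body presses on something with over 40 N, if the wrist force passes 120 N, or if a joint passes its speed limit or range.

ROBOT

A 6-joint arm with a two-finger parallel gripper is mounted at the origin on a cart in front of the work surface, level with it; the furniture and walls round the work are solid. World frame = base frame: x ahead of the robot, y to its left, z up, the work surface at z = 0. Lengths are in m, angles in rad, forces in N, time in s.
With the tool pointing down it reaches from about 0.325 to 0.775 m from the base axis. Payload 5.5 kg.
Tool frame: the origin (TCP) lies between the finger pads; the fingertips stand 8 mm ahead of it and the grasp point (between the pads) lies 11 mm behind it (tcp_to_tips is the distance from the TCP to the fingertips, in m); z points along the fingers, y is the line along which they close (so a half turn about z gives the same grasp; the last joint's range is limited). The gripper opens to 88 mm and grips with 3 to 60 N. Pads are 20 mm wide; open, the fingers measure 115 mm over their backs; the gripper's body (75 mm by 178 mm) begins 61 mm behind the grasp point.
Start: joints at [-1.242, 0.091, 1.231, -0, 1.82, -0.057], TCP at [0.226, -0.556, 0.231] pointing down, gripper open.
Joint ranges: [-2.87, 2.87], [-0.86, 2.18], [0.17, 2.46], [-1.51, 4.65], [0.06, 2.69], [-2.65, 2.65]. Speed limits (rad/s): [2.57, 2.57, 3.01, 3.14, 3.14, 3.14].

INTERFACE

Orientations are given as a unit quaternion [w, x, y, z].
In Python, from bench import * gives the robot as it stands. Calls block until the motion is done:
- move_to(position, orientation): joint-space move of the TCP to a pose.
- move_l(position, speed=0.15, orientation=None): straight line of the TCP; orientation=None keeps the orientation; speed is the mean speed in m/s.
- movej(angles): joint-space move.
- gripper_open() and close(): open the fingers fully, or close them until they stop; the grip force is fixed at half the most.
- hold(seconds).
- inverse_kinematics(position, orientation): joint angles nearest the present ones, or None.
- state(): the state.
- get_image(name): name is "side" or "top" or "wrist"; returns a dict with "frame" (400x640x3 uint8, blue, green, red), "depth" (400x640 float32, m along the optical axis (not along the pixel's ray), 0 where there is no reading), "camera_matrix" (3x3 intrinsics, pixels), "view" (4x4, takes a point from world to camera coordinates). Camera axes: x right, y up, looking along -z (the intrinsics and any distortion apply to the point x, -y, -z); pixel columns grow to the right and rows downward; lengths in m; the calibration is good to about 2 mm. A picture is of the moment at which its call begins.
A pose or a line that the arm cannot do raises IKError and nothing moves.
- job_done(): hands the job in; it is judged then, once.
The state is a dict: "time": time; "joint_pos": joint angles; "dq": joint speeds; "joint_torque": joint torques, N m; "ee_pos": TCP position; "ee_rot": TCP orientation; "ft_force": force on the tool from outside, world axes, zero at the start; "moment": the same for the moment, N m; "finger_gap": finger opening in m; "finger_force": force on a finger pad.
Only numpy, scipy, OpenCV 4.12 (cv2) and the standard library are available. Lean on these libraries where they do the work, as an engineer would, in place of code of your own. Each camera call takes 0.05 s, during which the arm holds its last target. There are 200 camera calls.

## Working session

There is one attempt and no reset: what is moved stays moved. The work goes in short steps, each a Python script; the robot and the scene stay as the last script left them, time stands still between calls to the robot, and variables do not carry over. Pictures are saved under pics/ and viewed, at most 14 in all, crops included, and the job is handed in when it is done.

```bash
ls; mkdir -p pics; python3 - <<'E'
from bench import *
import cv2,numpy as np
for n in("top","side"):
    i=get_image(n); cv2.imwrite(f"pics/{n}0.png",i["frame"]); np.savez(f"{n}0.npz",**i)
    print(n,i["camera_matrix"].round(1).tolist(),i["view"].round(3).tolist(),(i["depth"]>0).mean())
s=state();print(s["ee_pos"],s["ee_rot"],s["time"],s["finger_gap"])
E
```

```text
pics
top [[409.7, 0.0, 316.5], [0.0, 409.7, 203.9], [0.0, 0.0, 1.0]] [[-0.025, -1.0, 0.003, -0.178], [0.978, -0.024, 0.207, -0.597], [-0.207, 0.008, 0.978, -0.808], [0.0, 0.0, 0.0, 1.0]] 0.99610546875
side [[408.3, 0.0, 316.5], [0.0, 408.3, 198.5], [0.0, 0.0, 1.0]] [[0.255, -0.967, 0.011, -0.331], [0.848, 0.229, 0.478, -0.502], [-0.464, -0.112, 0.878, -0.645], [0.0, 0.0, 0.0, 1.0]] 0.9960859375
[ 0.22570556 -0.55567453  0.22963358] [-8.41158254e-04  9.81450894e-01  1.91711819e-01 -1.18176359e-04] 0.1 0.0881143919291335
```

View pics/top0.png

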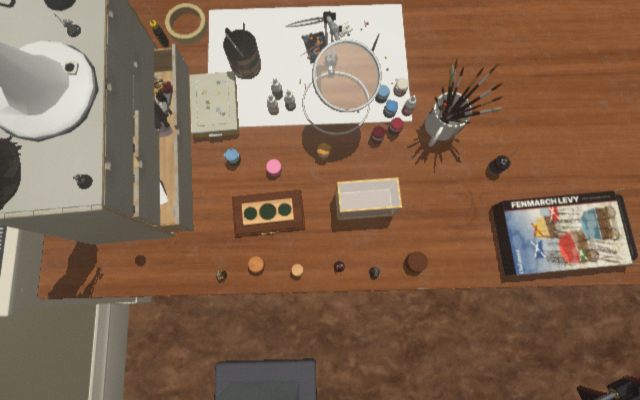

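View pics/side0.png

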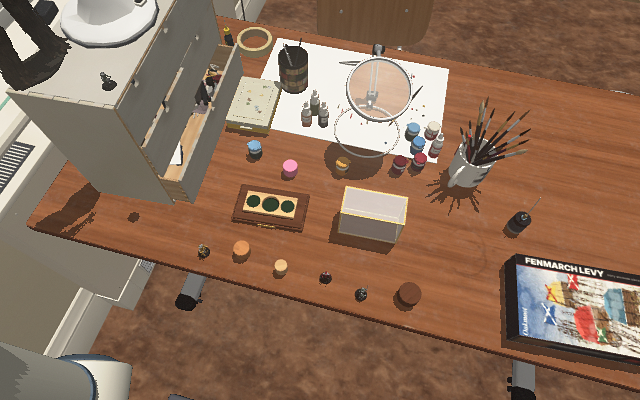

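The top view shows the plinth at (268,211) and the glass cover at (368,197). The front row runs: yellow figure (221,275), medium riser candidate (256,264), small riser (297,270), red figure candidate (339,266), green figure candidate (375,272), large riser (416,262). The pink decoy is at (274,168), the orange pot at (323,150) and the blue-lidded pot at (232,156). There is also a black pot at (500,163). Next is a close crop to check those choices.

```bash
cat > h.py <<'E'
import cv2,numpy as np
def rays(i,px):
    """camera centre and ray directions (world) of pixels"""
    V=i["view"];R=V[:3,:3];c=-R.T@V[:3,3];K=i["camera_matrix"]
    px=np.atleast_2d(px).astype(float)
    d=np.c_[(px[:,0]-K[0,2])/K[0,0],-(px[:,1]-K[1,2])/K[1,1],-np.ones(len(px))]
    return c,d@R
def onplane(i,px,z):
    c,d=rays(i,px); return c+d*((z-c[2])/d[:,2])[:,None]
def cloud(i):
    h,w=i["depth"].shape;u,v=np.meshgrid(np.arange(w),np.arange(h))
    c,d=rays(i,np.c_[u.ravel(),v.ravel()])
    return (c+d*i["depth"].reshape(-1,1)).reshape(h,w,3)
E
python3 - <<'E'
from h import *
t=dict(np.load("top0.npz"));s=dict(np.load("side0.npz"))
a=cv2.resize(t["frame"][140:290,205:440],None,fx=3.4,fy=3.4,interpolation=cv2.INTER_CUBIC)
cv2.imwrite("pics/crop.png",a)
P=cloud(t)
print("table z",np.median(P[240:250,300:420,2]))
Z=P[...,2]
# objects standing above the table in the front rows
m=((Z>0.009)&(P[...,0]<0.62)&(P[...,0]>0.3)&(np.abs(P[...,1])<0.5)).astype(np.uint8)
n,l,st,ce=cv2.connectedComponentsWithStats(m)
for k in range(1,n):
    if st[k,4]>25:
        q=P[l==k]; top=q[q[:,2]>q[:,2].max()-.006]
        print(ce[k].round(),st[k,4],"zmax %.3f"%q[:,2].max(),"topc",np.median(top,0).round(3),"ext",np.ptp(top,axis=0).round(3)[:2])
# lamp heights
for px in [(345,80),(345,45),(375,75),(335,130),(345,110)]: print(px,P[px[1],px[0]].round(3))
E
```

```text
table z 0.0006546311936253546
[ 78. 208.] 14850 zmax 0.915 topc [ 0.412 -0.185  0.915] ext [0. 0.]
[367. 201.] 1903 zmax 0.915 topc [ 0.412 -0.185  0.915] ext [0. 0.]
[267. 215.] 2408 zmax 0.915 topc [ 0.412 -0.185  0.915] ext [0. 0.]
[416. 261.] 370 zmax 0.037 topc [ 0.47  -0.405  0.032] ext [0.041 0.041]
[256. 264.] 219 zmax 0.915 topc [ 0.412 -0.185  0.915] ext [0. 0.]
[339. 266.] 34 zmax 0.036 topc [ 0.464 -0.239  0.033] ext [0.006 0.008]
[297. 269.] 121 zmax 0.035 topc [ 0.458 -0.148  0.031] ext [0.023 0.024]
[375. 271.] 42 zmax 0.915 topc [ 0.412 -0.185  0.915] ext [0. 0.]
[219. 274.] 54 zmax 0.915 topc [ 0.412 -0.185  0.915] ext [0. 0.]
(345, 80) [ 0.81  -0.253  0.188]
(345, 45) [ 0.873 -0.254  0.206]
(375, 75) [ 0.825 -0.313  0.177]
(335, 130) [ 0.782 -0.241  0.004]
(345, 110) [ 0.755 -0.252  0.17 ]
```

View pics/crop.png

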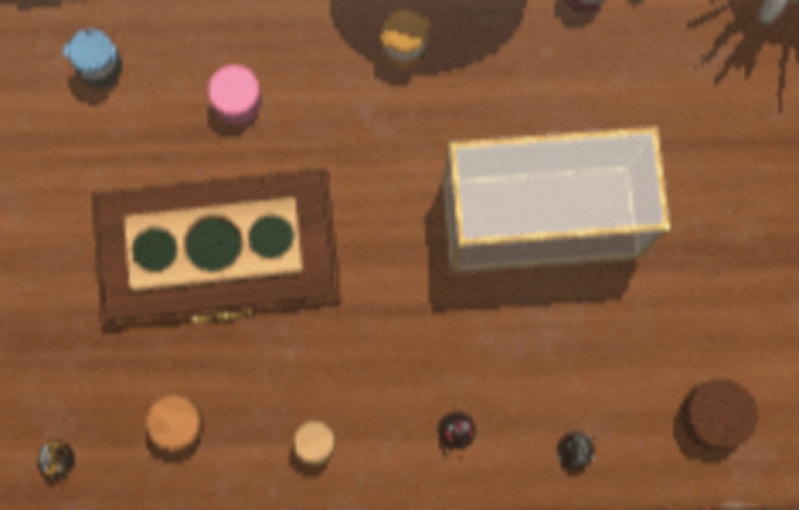

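The crop confirms the choices. Yellow is at full-image (221,275), the medium mid-brown riser at (256,264), the small riser at (297,270), red at (339,266), grey-green at (375,272) and the large riser at (416,262). The pink decoy (274,168) is separate. The plinth's brass plate faces the robot.

```bash
python3 - <<'E'
from h import *
t=dict(np.load("top0.npz"));s=dict(np.load("side0.npz"))
P=cloud(t)
for n,px in dict(yel=(221,275),med=(256,264),small=(297,270),red=(339,266),grn=(375,272),large=(416,262),pink=(274,168),org=(323,150),blue=(232,156)).items():
    w=P[px[1]-12:px[1]+13,px[0]-12:px[0]+13].reshape(-1,3)
    w=w[(w[:,2]>.013)&(w[:,2]<.06)]
    print(n,len(w),"med",np.median(w,0).round(4),"mid",((w.max(0)+w.min(0))/2).round(4),"z95 %.3f"%np.percentile(w[:,2],95))
c=np.array([(452,144),(657,130),(668,228),(459,242)])/3.4-.35+[205,140]
q=onplane(t,c,.096);print("cover",q.mean(0).round(4),[np.linalg.norm(q[i]-q[i-1]).round(4) for i in range(4)],"long dir",np.arctan2(*(q[0]-q[1]+q[3]-q[2])[1::-1]).round(4))
c=np.array([(126,216),(295,198),(301,271),(132,290)])/3.4-.35+[205,140]
q=onplane(t,c,.022);print("step",q.mean(0).round(4),[np.linalg.norm(q[i]-q[i-1]).round(4) for i in range(4)],"long",np.arctan2(*(q[0]-q[1]+q[3]-q[2])[1::-1]).round(4))
# side-view check of step: pale mask
f=s["frame"];hsv=cv2.cvtColor(f,cv2.COLOR_BGR2HSV)
for nm,i,roi in(("top",t,(228,185,310,240)),("side",s,(228,180,315,235))):
    x0,y0,x1,y1=roi;h=cv2.cvtColor(i["frame"],cv2.COLOR_BGR2HSV)[y0:y1,x0:x1]
    m=cv2.inRange(h,(8,60,150),(30,255,255))
    cs=max(cv2.findContours(m,0,1)[0],key=cv2.contourArea)
    w=onplane(i,cs[:,0]+[x0,y0],.022)[:,:2]
    print(nm,cv2.minAreaRect((w*1000).astype(np.float32)))
E
```

```text
yel 53 med [0.4515 0.0187 0.0264] mid [0.4519 0.0181 0.0264] z95 0.037
med 210 med [ 0.4713 -0.06    0.0306] mid [ 0.472  -0.0592  0.0249] z95 0.033
small 119 med [ 0.4579 -0.1476  0.0308] mid [ 0.4571 -0.1474  0.0255] z95 0.033
red 33 med [ 0.4629 -0.2376  0.0257] mid [ 0.4623 -0.239   0.0252] z95 0.034
grn 38 med [ 0.4494 -0.3149  0.0275] mid [ 0.4494 -0.3172  0.0281] z95 0.036
large 364 med [ 0.4686 -0.404   0.0304] mid [ 0.4689 -0.4056  0.025 ] z95 0.034
pink 200 med [ 0.6873 -0.0987  0.0302] mid [ 0.6889 -0.0978  0.0241] z95 0.033
org 191 med [ 0.7208 -0.2124  0.0394] mid [ 0.7243 -0.2128  0.0288] z95 0.043
blue 194 med [ 0.7119 -0.0064  0.0394] mid [ 0.7152 -0.0026  0.0288] z95 0.043
cover [ 0.6028 -0.3007  0.096 ] [np.float64(0.0608), np.float64(0.1254), np.float64(0.0611), np.float64(0.1259)] long dir 1.6158
step [ 0.5868 -0.0837  0.022 ] [np.float64(0.0493), np.float64(0.1112), np.float64(0.0488), np.float64(0.11)] long 1.6578
top ((587.340087890625, -83.0633544921875), (49.52598190307617, 112.94499969482422), 5.0418548583984375)
side ((588.7074584960938, -81.88279724121094), (49.63722229003906, 113.47785186767578), 4.6429829597473145)
```

The measurements hold up: riser tops read z≈0.030, the step comes out 49×113 mm, and the top and side views agree to about 1.5 mm. The next step is to go above the medium riser, look with the wrist camera, then look above the plinth.

```bash
cat >> h.py <<'E'
def quat(a): return [0,float(np.cos(a/2)),float(np.sin(a/2)),0]
MED=np.array([.4715,-.0595]);PL=np.array([.588,-.0825]);YAW=.084
COV=np.array([.6035,-.3]);CYAW=.045
E
python3 - <<'E'
from bench import *
from h import *
for p in [(*MED,.15),(*PL,.15),(*COV,.2),(.4515,.018,.15),(.45,-.316,.15)]:
    for s in(-1,1):
        j=inverse_kinematics(list(p),quat(YAW+s*np.pi/2)); print(s,None if j is None else np.round(j,2))
E
```

```text
-1 None
1 [-0.2  -0.25  1.7  -0.    1.7  -0.28]
-1 None
1 [-0.2   0.07  1.39 -0.    1.68 -0.28]
-1 [-0.51  0.29  1.06 -0.    1.79  2.55]
1 [-0.51  0.29  1.06 -0.    1.79 -0.6 ]
-1 None
1 [-0.04 -0.32  1.75 -0.    1.71 -0.12]
-1 [-0.67 -0.04  1.51 -0.    1.68  2.38]
1 [-0.67 -0.04  1.51 -0.    1.68 -0.76]
```

```bash
python3 - <<'E'
from bench import *
from h import *
q=quat(YAW+np.pi/2)
out=[]
for k,p in enumerate([(PL[0]-.03,PL[1],.24),(MED[0],MED[1],.16)]):
    move_to(list(p),q); i=get_image("wrist"); np.savez(f"w{k}.npz",**i); out.append(i["frame"])
    V=i["view"];print((-V[:3,:3].T@V[:3,3]).round(3),i["camera_matrix"][0,0],(V[2,:3]).round(2))
cv2.imwrite("pics/w01.png",cv2.resize(np.vstack(out),None,fx=.75,fy=.75)); print(state()["time"])
E
```

```text
[ 0.553 -0.006  0.394] 301.70615344843225 [-0.02  0.28  0.96]
[0.466 0.018 0.315] 301.70615344843225 [-0.03  0.28  0.96]
2.825
```

View pics/w01.png

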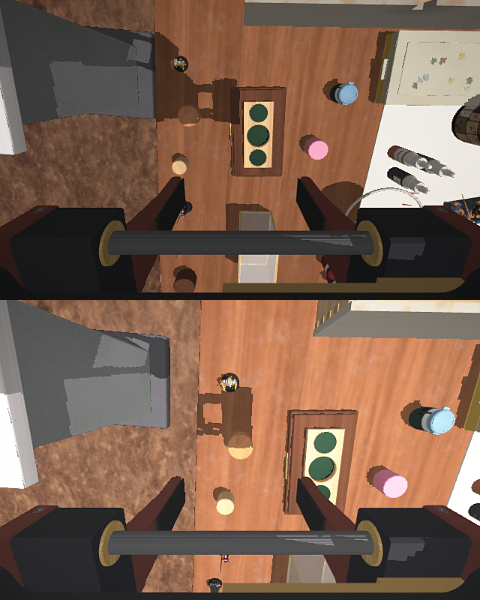

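Both wrist views are clear. In the first, the plinth recess is at about (344,178) in full-size pixels. In the second, the medium riser is at about (320,195) and the yellow figure at about (305,110). I'll turn these into points.

```bash
cat >> h.py <<'E'
def blob(i,xy,zlo,zhi,r=.03):
    """cloud points near world xy within a height band: enclosing circle (mm) and median"""
    P=cloud(i).reshape(-1,3);w=P[(np.hypot(*(P[:,:2]-xy).T)<r)&(P[:,2]>zlo)&(P[:,2]<zhi)]
    if len(w)<5: return len(w),None,None
    c,R=cv2.minEnclosingCircle((w[:,:2]*1000).astype(np.float32))
    return len(w),np.round(c,1),round(R,1),np.median(w,0).round(4)
def step(i):
    P=cloud(i);h=cv2.cvtColor(i["frame"],cv2.COLOR_BGR2HSV)
    m=cv2.inRange(h,(8,40,130),(32,255,255))&((np.hypot(P[...,0]-PL[0],P[...,1]-PL[1])<.07)&(P[...,2]>.017)&(P[...,2]<.028)).astype(np.uint8)*255
    c=max(cv2.findContours(m,0,1)[0],key=cv2.contourArea)
    out=[cv2.minAreaRect((onplane(i,c[:,0],.022)[:,:2]*1000).astype(np.float32))]
    g=cv2.inRange(h,(30,40,15),(95,255,110))&((np.hypot(P[...,0]-PL[0],P[...,1]-PL[1])<.06)).astype(np.uint8)*255
    for c in cv2.findContours(g,0,1)[0]:
        if cv2.contourArea(c)>80: out.append(("green",*[np.round(x,1) for x in cv2.minEnclosingCircle((onplane(i,c[:,0],.022)[:,:2]*1000).astype(np.float32))]))
    return out
E
python3 - <<'E'
from h import *
w0,w1=[dict(np.load(f"w{k}.npz")) for k in(0,1)]
for w in(w0,w1):
    print(step(w))
    print("med",blob(w,MED,.026,.034),"small",blob(w,(.458,-.1475),.026,.034),"yel",blob(w,(.4515,.018),.012,.04))
    print("table",np.median(cloud(w)[100:200,250:300,2]))
E
```

```text
[((588.6329956054688, -82.9248046875), (47.68348693847656, 111.63508605957031), 4.9456915855407715), ('green', array([ 591.8, -120.3]), np.float64(14.6)), ('green', array([587.8, -81.5]), np.float64(17.9)), ('green', array([585.1, -44.6]), np.float64(14.5))]
med (622, array([472.8, -58.3]), 17.0, array([ 0.4732, -0.058 ,  0.0303])) small (312, array([ 458.6, -146.6]), 12.9, array([ 0.4593, -0.1459,  0.0304])) yel (159, array([452.8,  18.1]), 10.0, array([0.4537, 0.0195, 0.0275]))
table 0.00039336109707249767
[((587.550048828125, -81.59904479980469), (49.84587478637695, 112.12993621826172), 5.133694648742676), ('green', array([ 596.2, -116.6]), np.float64(13.0)), ('green', array([586.7, -80.8]), np.float64(17.7)), ('green', array([585.3, -44.6]), np.float64(14.5))]
med (906, array([472.6, -58.2]), 16.9, array([ 0.4725, -0.0575,  0.0304])) small (444, array([ 458.1, -146.3]), 13.1, array([ 0.4583, -0.1453,  0.0304])) yel (208, array([452.2,  17.8]), 10.4, array([0.4522, 0.0201, 0.029 ]))
table -0.00014234184859629462
```

```bash
cat >> h.py <<'E'
PL=np.array([.5883,-.0825]);YAW=.087
MED=np.array([.4726,-.0582])
from bench import *
def lower(x,y,z0,z1,dF=4,dz=.0015):
    """straight down in small steps until the tool feels dF upward or z1 is reached"""
    f0=state()["ft_force"][2];z=z0
    while z>z1:
        z=max(z-dz,z1);move_l([x,y,z],speed=.03)
        if abs(state()["ft_force"][2]-f0)>dF: break
    return z,state()["ft_force"][2]-f0
def pick(xy,yaw,h,up=.12):
    q=quat(yaw+np.pi/2); move_to([*xy,up],q); move_l([*xy,h],speed=.1)
    close(); s=state(); print("gap %.4f force"%s["finger_gap"],s["finger_force"])
    move_l([*xy,up],speed=.15)
def place(xy,yaw,z,over,up):
    q=quat(yaw+np.pi/2); move_to([*xy,up],q); move_l([*xy,z+over],speed=.1)
    print("lower",lower(*xy,z+over,z-.002),"target",z)
    gripper_open(); move_l([*xy,up],speed=.15); print("t",state()["time"])
E
python3 - <<'E'
from h import *
pick(MED,YAW,.019)
print("held gap",state()["finger_gap"])
place(PL,YAW,.014+.019,.006,.16)
move_to([PL[0]-.03,PL[1]-.08,.2],quat(YAW+np.pi/2))
i=get_image("wrist");np.savez("w2.npz",**i);cv2.imwrite("pics/w2.png",i["frame"])
print(blob(i,PL,.038,.05),blob(i,(.463,-.2385),.01,.05),blob(i,(.45,-.316),.01,.05))
print(step(i)[0])
E
```

```text
gap 0.0330 force 29.99999250518158
held gap 0.03329133663568956
lower (0.03149999999999999, np.float64(6.394968419805543)) target 0.033
t 11.125
(942, array([589.4, -82.5]), 16.9, array([ 0.5893, -0.0823,  0.0443])) (13, array([ 465.1, -234.7]), 4.2, array([ 0.4676, -0.2334,  0.0119])) (3, None, None)
((588.317138671875, -82.81169128417969), (48.13404846191406, 111.23450469970703), 5.078036308288574)
```

View pics/w2.png

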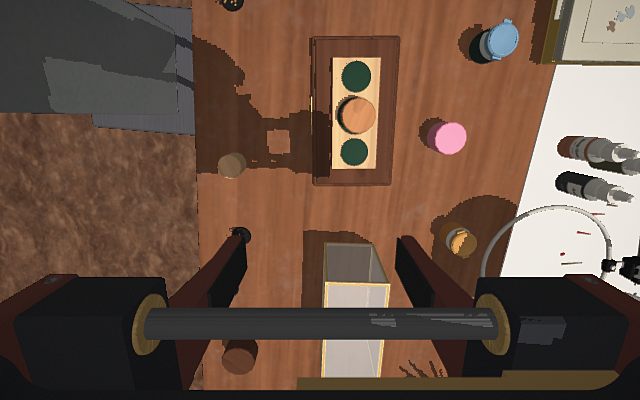

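The riser is seated: it shows at (358,115), its top reads z=0.044, and it is centred at (0.589,-0.0825). Next is the red figure.

```bash
python3 - <<'E'
from h import *
q=quat(YAW+np.pi/2)
move_to([.463,-.2385,.16],q)
i=get_image("wrist");np.savez("w3.npz",**i)
cv2.imwrite("pics/w3.png",i["frame"])
for xy in((.463,-.2385),(.45,-.316),(.4525,.018)):
    for b in((.001,.006),(.006,.02),(.02,.055)): print(xy,b,blob(i,xy,*b,r=.02))
E
```

```text
(0.463, -0.2385) (0.001, 0.006) (394, array([ 463. , -238.5]), 20.0, array([ 0.4633, -0.2358,  0.0024]))
(0.463, -0.2385) (0.006, 0.02) (32, array([ 462.3, -238.9]), 8.7, array([ 0.4626, -0.236 ,  0.017 ]))
(0.463, -0.2385) (0.02, 0.055) (126, array([ 462.7, -238.7]), 8.9, array([ 0.464 , -0.2364,  0.0276]))
(0.45, -0.316) (0.001, 0.006) (284, array([ 450.2, -315.8]), 19.9, array([ 0.4502, -0.3108,  0.0027]))
(0.45, -0.316) (0.006, 0.02) (81, array([ 450.3, -317.8]), 9.4, array([ 0.4512, -0.3113,  0.0139]))
(0.45, -0.316) (0.02, 0.055) (167, array([ 449.6, -317.4]), 9.7, array([ 0.4503, -0.3136,  0.0276]))
(0.4525, 0.018) (0.001, 0.006) (0, None, None)
(0.4525, 0.018) (0.006, 0.02) (0, None, None)
(0.4525, 0.018) (0.02, 0.055) (0, None, None)
```

View pics/w3.png

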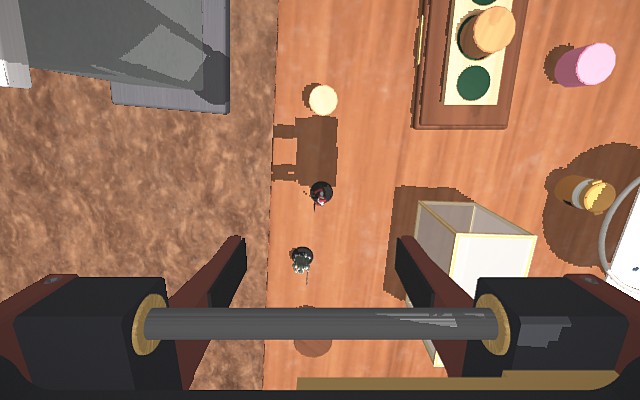

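The red figure is at (320,193), centred at (0.4627,-0.2386), which matches the top view. The green figure is at (302,260), centred at (0.4498,-0.3176). I'll pick red and stand it on the riser.

```bash
python3 - <<'E'
from h import *
pick((.4627,-.2386),YAW,.013)
place((.5892,-.0825),YAW,.044+.013,.005,.18)
q=quat(YAW+np.pi/2)
move_to([.4525,.018,.17],q)
i=get_image("wrist");np.savez("w4.npz",**i);cv2.imwrite("pics/w4.png",i["frame"])
for b in((.006,.02),(.02,.04)): print(b,blob(i,(.4525,.018),*b,r=.02))
j=get_image("top");np.savez("top1.npz",**j);cv2.imwrite("pics/top1.png",cv2.resize(j["frame"][140:290,205:440],None,fx=3.4,fy=3.4))
print("red",blob(j,(.589,-.0825),.05,.1),blob(i,(.589,-.0825),.05,.1))
E
```

```text
gap 0.0183 force 29.999970076605678
lower (0.05499999999999999, np.float64(8.337806454582447)) target 0.056999999999999995
t 21.275
(0.006, 0.02) (47, array([454.3,  18.4]), 8.9, array([0.4574, 0.0238, 0.0149]))
(0.02, 0.04) (164, array([452.1,  18.1]), 10.4, array([0.4508, 0.0217, 0.029 ]))
red (41, array([589.3, -85. ]), 10.1, array([ 0.5885, -0.0835,  0.0686])) (0, None, None)
```

View pics/w4.png

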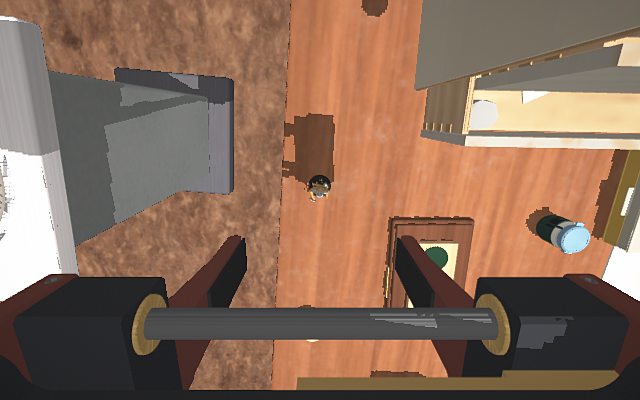

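The yellow figure is at (318,188), centred at (0.4523,0.018), and red is standing on the riser. I'll place yellow on the left pad, then green on the right pad.

```bash
python3 - <<'E'
from h import *
n=np.array([-np.sin(YAW),np.cos(YAW)])
pick((.4523,.0182),YAW,.013)
place(PL+.038*n,YAW,.022+.013,.005,.16)
pick((.4498,-.3176),YAW,.013,.16)
place(PL-.038*n,YAW,.022+.013,.005,.16)
move_to([PL[0]-.06,PL[1]-.03,.26],quat(YAW+np.pi/2))
i=get_image("wrist");np.savez("w5.npz",**i)
move_to([.45,-.35,.26],quat(YAW+np.pi/2))
j=get_image("top");np.savez("top2.npz",**j);s=get_image("side");np.savez("side2.npz",**s)
a=cv2.resize(i["frame"][60:210,200:480],(800,428),interpolation=2)
b=cv2.resize(s["frame"][170:230,220:420],(800,170*240//170),interpolation=2)[:170]
cv2.imwrite("pics/w5.png",np.vstack([a,b]))
for nm,c in(("y",PL+.038*n),("r",PL),("g",PL-.038*n)):
    print(nm,c.round(4),[blob(k,c,z,.1,.018) for k in(i,j,s) for z in[.05 if nm=="r" else .03]])
E
```

```text
gap 0.0200 force 29.9998998362571
lower (0.03399999999999999, np.float64(5.279830940747836)) target 0.034999999999999996
t 30.675
gap 0.0189 force 29.999774212483317
lower (0.03399999999999999, np.float64(4.2488488939150715)) target 0.034999999999999996
t 41.1
y [ 0.585  -0.0446] [(121, array([585.7, -44.9]), 10.3, array([ 0.5836, -0.0425,  0.0508])), (47, array([585.5, -45.1]), 9.8, array([ 0.5839, -0.0442,  0.0503])), (0, None, None)]
r [ 0.5883 -0.0825] [(126, array([587.2, -82.9]), 9.3, array([ 0.5888, -0.0816,  0.0694])), (41, array([587.9, -84. ]), 8.8, array([ 0.5886, -0.0831,  0.0688])), (0, None, None)]
g [ 0.5916 -0.1204] [(136, array([ 592.4, -120.6]), 9.4, array([ 0.5916, -0.1165,  0.0466])), (36, array([ 592.1, -121.4]), 8.7, array([ 0.5903, -0.1197,  0.0484])), (0, None, None)]
```

View pics/w5.png

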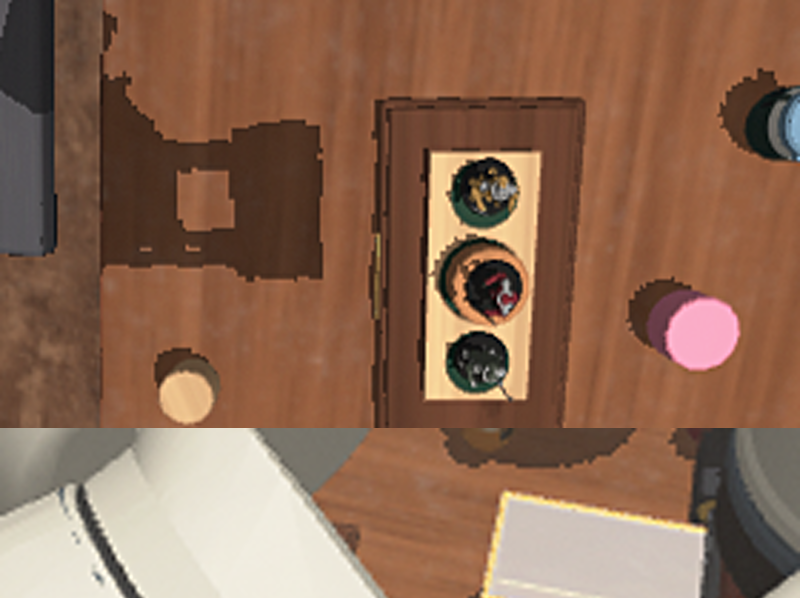

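Yellow stands on the left pad, red on the riser at about (497,290) in the crop, and green on the right pad at about (478,360). Green's spear tip points outward to (512,398), so I'll check that point against the cover's inside and then measure the cover from close by.

```bash
python3 - <<'E'
from h import *
i=dict(np.load("w5.npz"))
px=np.array([[512*280/800+200,398*150/428+60]])
R=np.array([[np.cos(YAW),np.sin(YAW)],[-np.sin(YAW),np.cos(YAW)]])
for z in(.022,.04,.055,.071): print(z,((onplane(i,px,z)[0,:2]-PL)@R.T).round(4))
move_to([COV[0]-.02,COV[1]-.02,.3],quat(CYAW+np.pi/2))
i=get_image("wrist");np.savez("w6.npz",**i);cv2.imwrite("pics/w6.png",i["frame"])
P=cloud(i);m=(np.abs(P[...,0]-COV[0])<.06)&(np.abs(P[...,1]-COV[1])<.09)&(P[...,2]>.088)&(P[...,2]<.104)
print(m.sum(),cv2.minAreaRect((P[m][:,:2]*1000).astype(np.float32)))
E
```

```text
0.022 [ 0.0181 -0.056 ]
0.04 [ 0.0144 -0.051 ]
0.055 [ 0.0114 -0.0468]
0.071 [ 0.0081 -0.0423]
5600 ((604.2405395507812, -299.9483337402344), (63.086605072021484, 126.29158782958984), 2.982525110244751)
```

View pics/w6.png

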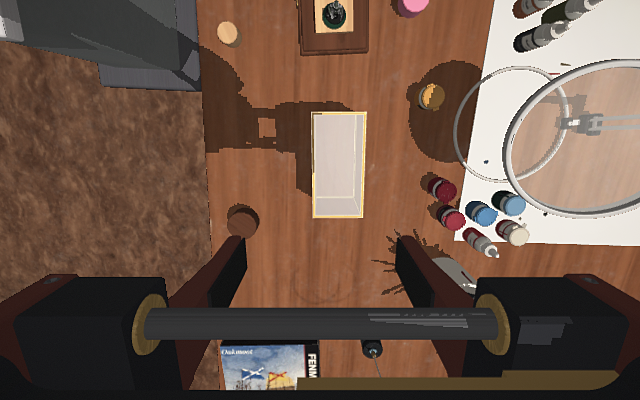

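The cover is at (340,163): centre (0.6042,-0.2999), 63×126 mm, yaw 0.052. Green's spear tip is well inside the cover's outline. I'll lift the cover, carry it over the plinth and check alignment before lowering.

```bash
python3 - <<'E'
from h import *
C=[.6042,-.2999];q=quat(.052+np.pi/2)
move_to([*C,.2],q);move_l([*C,.068],speed=.1);close()
s=state();print("gap",s["finger_gap"],s["ft_force"])
move_l([*C,.1],speed=.05);move_l([*C,.205],speed=.12)
print("gap",state()["finger_gap"],state()["ft_force"])
move_l([*PL,.205],speed=.08,orientation=quat(YAW+np.pi/2));hold(.3)
out=[]
for n in("wrist","top","side"):
    i=get_image(n);np.savez(f"{n}7.npz",**i);out.append(i["frame"])
    P=cloud(i);m=(np.abs(P[...,0]-PL[0])<.06)&(np.abs(P[...,1]-PL[1])<.09)&(P[...,2]>.225)&(P[...,2]<.24)
    if n=="wrist" and m.sum()>20: print(m.sum(),cv2.minAreaRect((P[m][:,:2]*1000).astype(np.float32)),np.median(P[m][:,2]))
cv2.imwrite("pics/h7.png",np.vstack([out[0][:300],out[2][100:360]]))
print(state()["ee_pos"],state()["time"])
E
```

```text
gap 0.06312903290637556 [-0.94356581  1.06484229  1.83427256]
gap 0.062860988763282 [ 0.22518617  1.31819453 -2.83404874]
27953 ((588.6415405273438, -78.23233032226562), (84.56187438964844, 119.55152893066406), 5.170608043670654) 0.23322903995982897
[ 0.58832248 -0.08252482  0.20503547] 51.0667
```

View pics/h7.png

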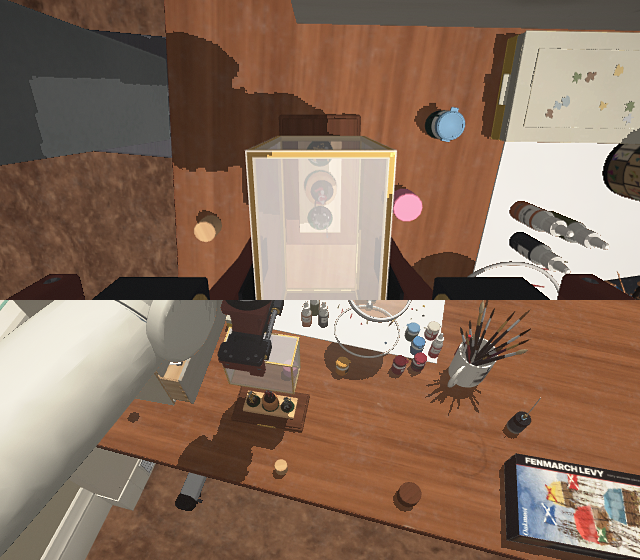

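The cover is held square above the plinth. In the wrist view its far top corners are at about (247,152) and (395,150), and all three figures stand inside the outline. One ray check, then lower.

```bash
python3 - <<'E'
from h import *
i=dict(np.load("wrist7.npz"))
R=np.array([[np.cos(YAW),np.sin(YAW)],[-np.sin(YAW),np.cos(YAW)]])
w=onplane(i,np.array([[247,152],[395,150]]),.233)[:,:2]
r=(w-PL)@R.T;print(r.round(4))
E
```

```text
[[-0.0294  0.063 ]
 [ 0.032   0.0638]]
```

Expected corners are ±0.0315 and 0.0635, so the cover is centred within about 1 mm. Lowering.

```bash
python3 - <<'E'
from h import *
f=state()["ft_force"]
move_l([*PL,.12],speed=.05);print(state()["ft_force"]-f)
move_l([*PL,.087],speed=.03);print(state()["ft_force"]-f)
print(lower(*PL,.087,.0805,dF=3,dz=.0008),"target .082")
gripper_open();hold(.3);move_l([*PL,.2],speed=.1)
move_to([.45,-.3,.28],quat(YAW+np.pi/2));hold(.2)
i=get_image("top");np.savez("top8.npz",**i);s=get_image("side")
P=cloud(i);m=(np.abs(P[...,0]-PL[0])<.06)&(np.abs(P[...,1]-PL[1])<.09)&(P[...,2]>.095)&(P[...,2]<.125)
print(m.sum(),cv2.minAreaRect((P[m][:,:2]*1000).astype(np.float32)),np.percentile(P[m][:,2],[10,50,90]))
cv2.imwrite("pics/f8.png",np.vstack([cv2.resize(i["frame"][140:290,205:440],(600,383)),cv2.resize(s["frame"][140:240,200:440],(600,215))[:215]]))
print(state()["time"])
E
```

```text
[-0.06173308  0.8004946   0.54947057]
[-0.4663277   0.02889566 -0.41515101]
(0.08140000000000003, np.float64(5.897418081904387)) target .082
2027 ((588.9465942382812, -83.05191802978516), (63.925323486328125, 126.84458923339844), 4.857219696044922) [0.10861178 0.11069156 0.11247667]
59.4917
```

View pics/f8.png

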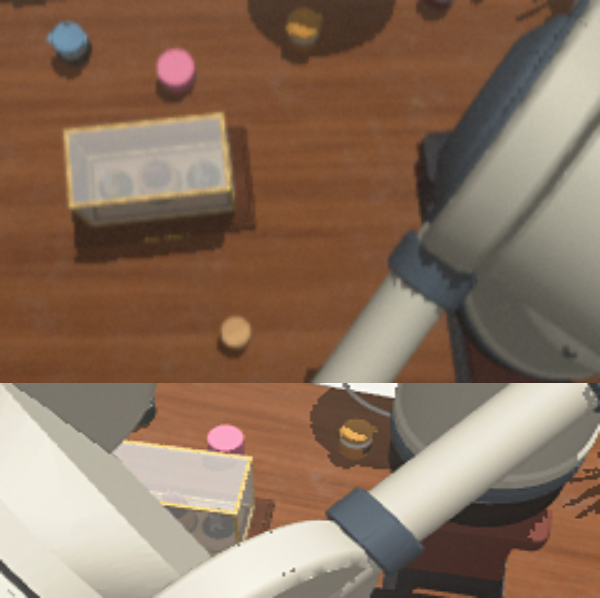

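The cover sits level with its top at z=0.110, centred at (0.589,-0.083). The three figures stand inside at about (117,185), (158,175) and (204,175) in the crop. Both pots and the small riser look unmoved; the large riser is behind the arm in this view but was in place earlier. Handing in.

```bash
python3 -c "
from bench import *
print(job_done())"
```

```text
the job is handed in; nothing more can be done
None
```

I handed the job in at about 60 s: the medium riser is seated in the recess with red on it, yellow is on the left pad and grey-green on the right, and the cover sits level over all three; no verdict came back.

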